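# Put the balance check weights back in their caddy

### The arm

A 7-joint arm with a two-finger parallel gripper is mounted at the origin on a cart in front of the work surface, level with it; the furniture and walls round the work are solid. World frame = base frame: x ahead of the robot, y to its left, z up, the work surface at z = 0. Lengths are in m, angles in rad, forces in N, time in s.
With the tool pointing down it reaches from about 0.375 to 0.925 m from the base axis. Payload 3.1 kg.
Tool frame: the origin (TCP) lies on the centre line of the jaws, within the pads' length; the fingertips stand 8 mm ahead of it and the grasp point (between the pads) lies 11 mm behind it; z points along the fingers, y is the line along which they close (so a half turn about z gives the same grasp; the last joint's range is limited). The gripper opens to 85 mm and grips with 20 to 120 N. Pads are 22 mm wide; open, the fingers measure 114 mm over their backs; the gripper's body (76 mm by 85 mm) begins 54 mm behind the grasp point. The pads swing forward as they close: fully open they stand 13 mm farther back than shut.
Start: joints at [-1.215, 0.383, 0.044, 1.598, -0.018, 1.161, -0.05], TCP at [0.285, 0.584, 0.239] pointing down, gripper open.
Joint ranges: [-2.61, 2.61], [-0.41, 2.15], [-1.48, 1.57], [0, 2.5], [-1.57, 4.71], [0.05, 1.97], [-2.85, 2.85]. Speed limits (rad/s): [2.79, 2.79, 3.14, 3.14, 3.14, 3.14, 3.14].

### API

Orientations are given as a unit quaternion [w, x, y, z].
In Python, from bench import robot gives the robot as it stands.
- The arm moves only by the shell command python3 -m creep 'ROWS' [FORCE]. ROWS is rows parted by semicolons, their numbers by spaces, 1 to 10 of them, each of 5 numbers: the opening from 0.0 (shut) to 1.0 (fully open), then dx, dy, dz in m, then a turn about the tool's z in rad; each row shifts and turns the commanded pose from where the row before left it, along the tool's axes as they then stand; what a row does not reach is not made up. A row lasts 1/12 s, in which the tool goes at most 0.0417 m and 0.125 rad, less where a joint would pass 70% of its speed; a pose out of reach is approached as far as the arm can. The fingers move at their own pace and stop on an object; FORCE is the grip in N (left out, the last holds). Time passes only in rows, so rows that do not move let the fingers close. It prints the time, the measured TCP pose, the force, the opening and the grip force at its end.
- robot.observe(): the state, without advancing time (a new reading comes with each control period).
- robot.snapshot(name): name is "scene" or "side" or "wrist"; returns a dict with "img" (420x560x3 uint8, red, green, blue), "camera_matrix" (3x3 intrinsics, pixels), "D" ([k1, k2, p1, p2, k3] as OpenCV has them; the pictures are not rectified), "world_to_cam" (4x4, takes a point from world to camera coordinates). Camera axes: x right, y down, z forward; pixel columns grow to the right and rows downward; lengths in m; the calibration is good to about 2 mm. A picture is of the moment at which its call begins. There is no depth.
- robot.sign_off(): hands the job in; it is judged then, once.
Trained networks look in a picture, given as the dict that the camera call returned (one of the last four; its "shot" number tells which), for a name from the list of things; names that differ only in an ending like _2 or _b are one class to them, and where a whole thing is asked for, a point or a joint stands for the part that bears it (a point fixed in the world has none). Each returns a list of dicts, best first, with "conf" (0 to 1); they miss things now and then, are a little off and sometimes report something else, mostly with a low value. They report only what shows in the picture. A call takes as long as a camera call. They do not tell look-alikes from the thing itself.
- robot.silhouettes(picture, name): "mask" (420x560 bool, what is visible of it) and "rect" ([left, top, width, height] in pixels, round what is visible of it).
- robot.tip_of(picture, name): "location" ([column, row] in pixels: a listed point, or the origin of a listed thing).
The state is a dict: "clock": time; "joint_pos": joint angles; "qd": joint speeds; "joint_torque": joint torques, N m; "tool_pos": TCP position; "eef_rot": TCP orientation; "force": force on the tool from outside, world axes, zero at the start; "torque": the same for the moment, N m; "gripper_width": opening from 0.0 (shut) to 1.0 (fully open); "gripper_force": force on a finger pad.
Only numpy, scipy, OpenCV 4.12 (cv2) and the standard library are available. Lean on these libraries where they do the work, as an engineer would, in place of code of your own. Each camera call takes 0.05 s, during which the arm holds its last target. There are 200 camera calls.

### The job

Put the three knobbed brass check weights away in the wooden caddy, each standing upright and flat on the floor of the recess of its own size: largest weight in the largest recess, middle-sized in the middle-sized one, smallest in the smallest. Set them down without dropping them, and leave the two brass bushes, which only look like weights, and the sample jar standing where they are.

Things in the scene. Friction and masses are not known exactly. Their poses are not given: they have to be found in the camera images.
- caddy: shallow open wooden tray, fixed to the bench, 94 mm (its x) by 252 mm (its y) and 16 mm high with 6 mm walls, holding the three grey seat blocks in a row along its y axis, 78 mm from centre to centre; which block sits where in the row varies. Origin: centre of its underside, z up
- seat_large_floor (a point): the largest of three grey square seat blocks in the caddy, 70 by 70 mm, with a round recess 56 mm across and 6 mm deep in its top, lined dark on its floor; fixed. This point is the centre of the recess floor (about 14 mm above the bench; the recess rim about 20 mm), z up
- seat_medium_floor (a point): the middle-sized of three grey square seat blocks in the caddy, 60 by 60 mm, with a round recess 45 mm across and 6 mm deep in its top, lined dark on its floor; fixed. This point is the centre of the recess floor (about 14 mm above the bench; the recess rim about 20 mm), z up
- seat_small_floor (a point): the smallest of three grey square seat blocks in the caddy, 50 by 50 mm, with a round recess 36 mm across and 6 mm deep in its top, lined dark on its floor; fixed. This point is the centre of the recess floor (about 14 mm above the bench; the recess rim about 20 mm), z up
- weight_500: the largest of three brass balance check weights, a round body with a narrower round knob on top: 37 mm across the body and 50 mm tall in all: body up to 38 mm, knob 22 mm across on top, 0.5 kg. Loose and standing upright on the bench. Origin: centre of its underside, z up; turned parts, so yaw means nothing
- weight_200: the middle-sized of three brass balance check weights, a round body with a narrower round knob on top: 28 mm across the body and 38 mm tall in all: body up to 29 mm, knob 16 mm across on top, 0.2 kg. Loose and standing upright on the bench. Origin: centre of its underside, z up; turned parts, so yaw means nothing
- weight_100: the smallest of three brass balance check weights, a round body with a narrower round knob on top: 22 mm across the body and 30 mm tall in all: body up to about 22 mm, knob on top, 0.1 kg. Loose and standing upright on the bench. Origin: centre of its underside, z up; turned parts, so yaw means nothing
- plain_bush: look-alike, not a weight: plain round brass bush (tube with a bore, no knob), 36 mm across, 42 mm tall, standing loose on the bench; leave it. Origin: centre of its underside, z up
- flanged_bush: look-alike, not a weight: round brass bush with an open bore and no knob, 27 mm across and 34 mm tall, on a 41 mm wide flange 5 mm thick at the bottom; standing loose on the bench; leave it. Origin: centre of its underside, z up
- sample_jar: loose sample jar of yellow paste, 48 mm across, 74 mm tall, screw lid, bystander nearest the work; leave it. Origin: centre of its underside, z up
Things that resemble listed ones, but are neither listed nor needed, are in the scene too. Leave any black or blue look-alike of the weight_100 alone.

How it is judged:
By the outcome, as a careful person would: the job done as asked, in the order asked, and still so for the second after the job is handed in, with the robot touching nothing.
It also fails if it takes over 77 s, if anything falls off the work surface, if the arm or the gripper's body presses on something with over 40 N, if the wrist force passes 120 N, or if a joint passes its speed limit or range.

## Working session

There is one attempt and no reset: what is moved stays moved. The work goes in short steps, Python scripts to look and compute and a shell command to move; the robot and the scene stay as the last step left them, time stands still between calls to the robot, and variables do not carry over. Pictures are saved under pics/ and viewed, at most 17 in all, crops included, and the job is handed in when it is done.

```bash
mkdir -p pics; ls; cat > h.py <<'E'
import numpy as np, cv2
from bench import robot
def ray(p,px):
    u=cv2.undistortPoints(np.array([[px]],float),p["camera_matrix"],np.array(p["D"],float))[0,0]
    T=np.array(p["world_to_cam"]);R=T[:3,:3];t=T[:3,3]
    return -R.T@t, R.T@np.array([u[0],u[1],1.])
def at(p,px,z):
    o,d=ray(p,px);return o+d*(z-o[2])/d[2]
def proj(p,X):
    T=np.array(p["world_to_cam"]);r,_=cv2.Rodrigues(T[:3,:3])
    return cv2.projectPoints(np.array(X,float).reshape(-1,1,3),r,T[:3,3],p["camera_matrix"],np.array(p["D"],float))[0][:,0]
def save(p,n): cv2.imwrite("pics/"+n+".png",p["img"][:,:,::-1])
E
python3 - <<'E'
from h import *
np.set_printoptions(precision=4,suppress=True)
H=dict(seat_large_floor=.014,seat_medium_floor=.014,seat_small_floor=.014,caddy=0,weight_500=0,weight_200=0,weight_100=0,plain_bush=0,flanged_bush=0,sample_jar=0)
for c in ["scene","side","wrist"]:
    p=robot.snapshot(c);save(p,c+"0")
    print(c,ray(p,[280,210])[0])
    for n,z in H.items():
        for d in robot.tip_of(p,n)[:4]: print(n,round(d["conf"],2),np.round(d["location"]),at(p,d["location"],z))
print(robot.observe())
E
```

```text
pics
scene [ 0.1306 -0.5422  0.5125]
seat_large_floor 0.75 [303. 246.] [ 0.5415 -0.0831  0.014 ]
seat_medium_floor 0.69 [366. 291.] [ 0.5465 -0.2435  0.014 ]
seat_small_floor 0.57 [332. 268.] [ 0.5413 -0.1661  0.014 ]
caddy 0.68 [329. 273.] [ 0.5389 -0.1611  0.    ]
weight_500 0.75 [262. 192.] [0.6112 0.1541 0.    ]
weight_500 0.73 [226. 206.] [0.5067 0.1553 0.    ]
weight_500 0.62 [217. 249.] [0.4096 0.0307 0.    ]
weight_500 0.56 [246. 241.] [0.4717 0.0157 0.    ]
weight_200 0.75 [262. 192.] [0.6112 0.1541 0.    ]
weight_200 0.73 [226. 206.] [0.5067 0.1553 0.    ]
weight_200 0.62 [217. 249.] [0.4096 0.0307 0.    ]
weight_200 0.56 [246. 241.] [0.4717 0.0157 0.    ]
weight_100 0.75 [262. 192.] [0.6112 0.1541 0.    ]
weight_100 0.73 [226. 206.] [0.5067 0.1553 0.    ]
weight_100 0.62 [217. 249.] [0.4096 0.0307 0.    ]
weight_100 0.56 [246. 241.] [0.4717 0.0157 0.    ]
plain_bush 0.54 [287. 217.] [0.5925 0.0298 0.    ]
flanged_bush 0.46 [196. 185.] [0.5009 0.292  0.    ]
sample_jar 0.88 [320. 195.] [0.7184 0.0549 0.    ]
sample_jar 0.5 [329. 274.] [ 0.5373 -0.164   0.    ]
side [0.4799 
[... 1240 characters left out ...]
48 0.1509 0.    ]
weight_200 0.76 [ 93. 419.] [0.5048 0.1509 0.    ]
weight_100 0.76 [ 93. 419.] [0.5048 0.1509 0.    ]
flanged_bush 0.6 [181. 395.] [0.515 0.311 0.   ]
{'clock': 1.65, 'joint_pos': array([-1.2148,  0.3829,  0.0439,  1.5979, -0.0179,  1.1612, -0.0499]), 'qd': array([ 0.0009,  0.0002,  0.0012, -0.0005, -0.001 , -0.0003,  0.0005]), 'joint_torque': array([ -0.0004, -43.3427,   1.0227, -24.991 ,   0.0105,   0.002 ,
        -0.    ]), 'tool_pos': array([0.2849, 0.5842, 0.2393]), 'eef_rot': array([ 0.    ,  0.2249,  0.9744, -0.    ]), 'force': array([ 0.7595, -1.2922, -0.9148]), 'torque': array([-0.0163, -0.0105, -0.0789]), 'gripper_force': 0.0, 'gripper_width': 0.9969773228122586}
```

View pics/scene0.png

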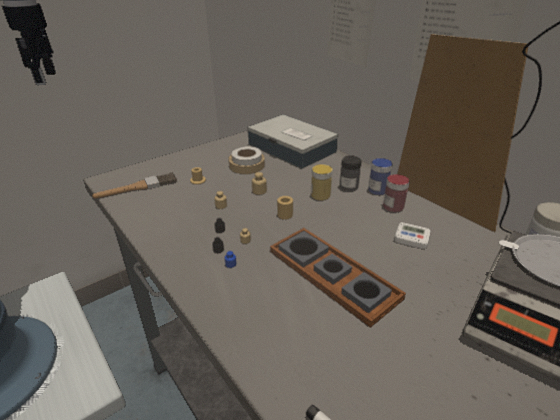

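View pics/side0.png

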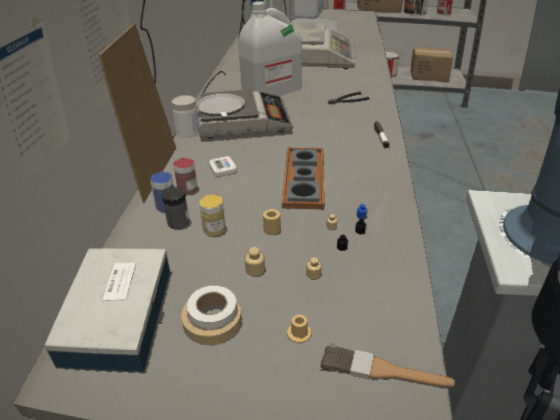

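```bash
cat >> h.py <<'E'
from scipy.optimize import minimize
A=np.linspace(0,2*np.pi,40,endpoint=False);C=np.c_[np.cos(A),np.sin(A)]
def ring(r,z): return np.c_[C*r,np.full(40,z)]
def weight(R,hb,r,h): return [np.r_[ring(R,0),ring(R,hb)],np.r_[ring(r,hb),ring(r,h)]]
W={500:weight(.0185,.038,.011,.050),200:weight(.014,.029,.008,.038),100:weight(.011,.022,.0065,.030)}
SC=4
def render(p,parts,q):
    c,s=np.cos(q[2]),np.sin(q[2]);m=np.zeros((420*SC,560*SC),np.uint8)
    for P in parts:
        X=np.c_[P[:,0]*c-P[:,1]*s+q[0],P[:,0]*s+P[:,1]*c+q[1],P[:,2]]
        hull=cv2.convexHull(((proj(p,X)+.5)*SC).astype(np.int32));cv2.fillConvexPoly(m,hull,1)
    return cv2.resize(m*255,(560,420),interpolation=cv2.INTER_AREA)/255.
def fit(views,parts,q0,yaw=False):
    n=3 if yaw else 2
    def f(v):
        q=list(v)+[0]*(3-n);s=0
        for p,m in views:
            r=render(p,parts,q);s+=1-np.minimum(r,m).sum()/np.maximum(r,m).sum()
        return s/len(views)
    sim=np.array([q0[:n]]+[np.array(q0[:n])+d for d in np.diag([.008,.008,.06])[:n,:n]])
    o=minimize(f,q0[:n],method="Nelder-Mead",options=dict(initial_simplex=sim,xatol=1e-4,fatol=1e-4))
    return o.x,o.fun
E
python3 - <<'E'
from h import *
import pickle
np.set_printoptions(precision=4,suppress=True)
ps={c:robot.snapshot(c) for c in ["scene","side"]}
S={c:{n:robot.silhouettes(p,n) for n in ["weight_500","caddy"]} for c,p in ps.items()}
for c in S:
    for n in S[c]:
        for d in S[c][n]: print(c,n,round(d["conf"],2),d["rect"])
pickle.dump((ps,S),open("d.pkl","wb"))
print(robot.observe()["clock"])
E
```

```text
scene weight_500 0.81 [255.7, 175.3, 11.4, 18.9]
scene weight_500 0.7 [217.6, 192.3, 8.2, 18.7]
scene weight_500 0.67 [223.4, 252.2, 12.6, 11.9]
scene weight_500 0.56 [212.0, 236.3, 14.3, 17.8]
scene weight_500 0.49 [240.2, 230.9, 10.2, 13.2]
scene caddy 0.71 [267.0, 229.0, 136.7, 97.4]
side weight_500 0.89 [244.4, 246.4, 21.4, 29.5]
side weight_500 0.85 [306.3, 257.4, 14.8, 19.7]
side weight_500 0.7 [326.9, 213.5, 11.5, 17.9]
side weight_500 0.67 [336.1, 234.6, 16.2, 17.2]
side weight_500 0.61 [356.6, 220.7, 9.6, 9.9]
side caddy 0.91 [280.8, 146.1, 43.5, 65.1]
1.95
```

```bash
cat > f.py <<'E'
from h import *
import pickle
np.set_printoptions(precision=4,suppress=True)
ps,S=pickle.load(open("d.pkl","rb"))
pick={500:(0,0),200:(1,1),100:(4,2)}
q0={500:[.608,.157],200:[.506,.16],100:[.473,.02]}
res={}
def col(p,rect,pad=5):
    l,t,w,h=[int(round(v)) for v in rect];m=np.zeros((420,560),np.float32)
    hsv=cv2.cvtColor(p["img"],cv2.COLOR_RGB2HSV)
    s=np.s_[t-pad:t+h+pad,l-pad:l+w+pad]
    m[s]=((hsv[s][...,1]>85)&(hsv[s][...,0]<35))
    return m
for k,(a,b) in pick.items():
    V=[(ps[c],S[c]["weight_500"][i]["mask"].astype(float)) for c,i in zip(("scene","side"),(a,b))]
    U=[(ps[c],col(ps[c],S[c]["weight_500"][i]["rect"])) for c,i in zip(("scene","side"),(a,b))]
    for nm,v in (("net",V),("col",U)):
        print(k,nm,*fit(v,W[k],q0[k]),[fit([x],W[k],q0[k]) for x in v])
    res[k]=fit(U,W[k],q0[k])[0]
box=lambda x,y,z0,z1:np.array([[i*x/2,j*y/2,z] for i in(-1,1) for j in(-1,1) for z in(z0,z1)])
blk=lambda a,y:box(a,a,.0,.020)+[0,y,0]
cad=[box(.094,.252,0,.016),blk(.07,.078),blk(.05,0),blk(.06,-.078)]
V=[(ps[c],S[c]["caddy"][0]["mask"].astype(float)) for c in ("scene","side")]
qc,e=fit(V,cad,[.54,-.165,0],True);print("caddy",qc,e,[fit([v],cad,[.54,-.165,0],True) for v in V])
rows=[]
for c,p in ps.items():
    im=cv2.resize(p["img"][:,:,::-1],None,fx=4,fy=4,interpolation=cv2.INTER_CUBIC)
    def dr(P,q,colr):
        cs,s=np.cos(q[2]),np.sin(q[2]);X=np.c_[P[:,0]*cs-P[:,1]*s+q[0],P[:,0]*s+P[:,1]*cs+q[1],P[:,2]]
        cv2.polylines(im,[((proj(p,X)+.5)*4).astype(np.int32)],True,colr,1)
    for k in res:
        R=[.0185,.014,.011][[500,200,100].index(k)];hb=W[k][0][-1,2];h=W[k][1][-1,2]
        for P in (ring(R,0),ring(R,hb),ring(W[k][1][0,0],h)): dr(P,[*res[k],0],(0,255,0))
    b=np.array([[-.047,-.126,.016],[.047,-.126,.016],[.047,.126,.016],[-.047,.126,.016]]);dr(b,qc,(255,255,0))
    for r,y in((.028,.078),(.018,0),(.0225,-.078)): dr(ring(r,.02)+[0,y,0],qc,(0,255,255))
    rows.append(im)
a=rows[0][165*4:325*4,205*4:410*4];b=rows[1][140*4:285*4,230*4:375*4]
cv2.imwrite("pics/ovA.png",a[:, :800] if a.shape[1]<=800 and a.shape[0]<=600 else cv2.resize(a,(768,600)))
cv2.imwrite("pics/ovB.png",b)
E
python3 f.py
```

```text
500 net [0.6117 0.1651] 0.16204814248557609 [(array([0.6101, 0.165 ]), np.float64(0.19538064161914614)), (array([0.6119, 0.1651]), np.float64(0.12270094872242587))]
500 col [0.6125 0.1686] 0.25727400171292886 [(array([0.6128, 0.169 ]), np.float64(0.30734672624453563)), (array([0.6117, 0.1646]), np.float64(0.1986254598321474))]
200 net [0.4993 0.1662] 0.13393166636706427 [(array([0.498 , 0.1646]), np.float64(0.07453181397282527)), (array([0.5002, 0.167 ]), np.float64(0.15031375502008026))]
200 col [0.5008 0.1671] 0.2660016877114758 [(array([0.4993, 0.1668]), np.float64(0.32417008434574013)), (array([0.5006, 0.1677]), np.float64(0.20483836491431007))]
100 net [0.4713 0.0192] 0.19625463299612644 [(array([0.4701, 0.0183]), np.float64(0.18006541573420543)), (array([0.4719, 0.0189]), np.float64(0.19082277684035553))]
100 col [0.4714 0.0184] 0.3265087561293243 [(array([0.4717, 0.0215]), np.float64(0.3660854207606775)), (array([0.4714, 0.0177]), np.float64(0.2800242008671977))]
caddy [ 0.5432 -0.1642  0.05  ] 0.5790621187979621 [(array([ 0.5411, -0.1652,  0.0692]), np.float64(0.5362300356768044)), (array([ 0.5454, -0.163 ,  0.0556]), np.float64(0.5919121781176206))]
```

View pics/ovB.png

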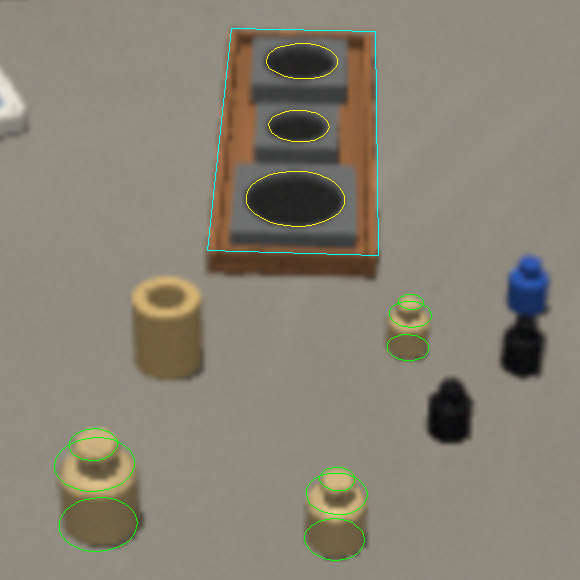

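View pics/ovA.png

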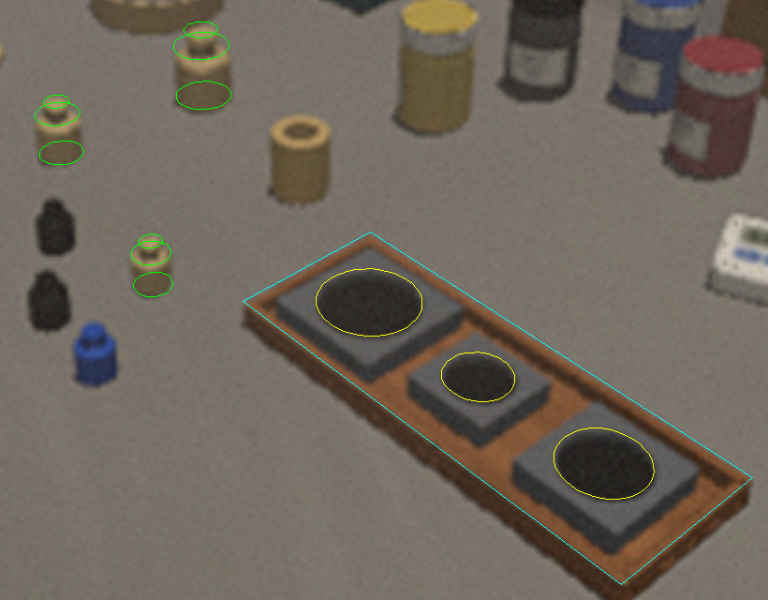

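```bash
cat > g.py <<'E'
import sys;from h import *
from scipy.spatial.transform import Rotation as Ro
np.set_printoptions(precision=4,suppress=True)
s=robot.observe();q=s["eef_rot"];R=Ro.from_quat([*q[1:],q[0]])
t=np.array([float(a) for a in sys.argv[1:4]]);d=R.inv().apply(t-s["tool_pos"])
print(round(s["clock"],2),"tool d",d,"rows>=",np.linalg.norm(d)/.0417,"pos",s["tool_pos"],"y axis deg",np.degrees(np.arctan2(*R.apply([0,1,0])[1::-1])))
E
python3 g.py .6117 .1645 .13
```

```text
1.95 tool d [-0.4777 -0.234   0.1092] rows>= 13.022942395374388 pos [0.2849 0.5842 0.2393] y axis deg 64.00493033300587
```

```bash
python3 -m creep '1 -.034 -.0167 .0078 0;1 -.034 -.0167 .0078 0;1 -.034 -.0167 .0078 0;1 -.034 -.0167 .0078 0;1 -.034 -.0167 .0078 0;1 -.034 -.0167 .0078 0;1 -.034 -.0167 .0078 0;1 -.034 -.0167 .0078 0;1 -.034 -.0167 .0078 0;1 -.034 -.0167 .0078 0' 40; python3 g.py .6117 .1645 .13
```

```text
clock: 2.78
tool_pos: [0.5183, 0.2837, 0.1613]
eef_rot: [0.0, 0.225, 0.974, 0.0]
force: [-0.7, 0.6, 0.7]
gripper_width: 0.997
gripper_force: 0.0
2.78 tool d [-0.1361 -0.0662  0.0313] rows>= 3.7070358766310414 pos [0.5183 0.2837 0.1613] y axis deg 64.0161969979639
```

```bash
python3 -m creep '1 -.034 -.0166 .0078 0;1 -.034 -.0166 .0078 0;1 -.034 -.0166 .0078 0;1 -.034 -.0166 .0078 0;1 0 0 0 0;1 0 0 0 0'; python3 g.py .6117 .1645 .03
python3 - <<'E'
from h import *
p=robot.snapshot("wrist");im=p["img"][:,:,::-1].copy()
for (x,y),R,h in (((.6117,.1645),.0185,.038),((.4997,.166),.014,.029)):
    for z in(0,h):
        cv2.polylines(im,[proj(p,ring(R,z)+[x,y,0]).astype(np.int32)],True,(0,255,0),1)
cv2.imwrite("pics/w1.png",im)
E
```

```text
clock: 3.28
tool_pos: [0.612, 0.1608, 0.1295]
eef_rot: [0.0, 0.229, 0.974, -0.001]
force: [-0.5, 0.7, -1.0]
gripper_width: 1.006
gripper_force: 0.0
3.28 tool d [0.002  0.0034 0.0995] rows>= 2.388813421297375 pos [0.612  0.1608 0.1295] y axis deg 63.565847490689976
```

View pics/w1.png

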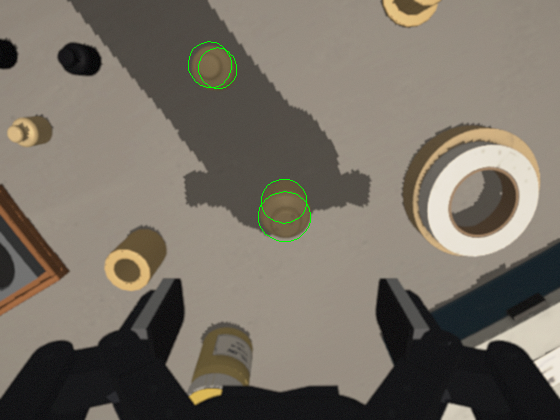

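```bash
python3 -m creep '1 .001 .0017 .035 0;1 .001 .0017 .035 0;1 0 0 .025 0;1 0 0 .0105 0;1 0 0 0 0;0 0 0 0 0;0 0 0 0 0;0 0 0 0 0;0 0 0 0 0;0 0 0 0 0'; python3 g.py .6117 .1645 .024
python3 - <<'E'
from h import *
a=robot.snapshot("side")["img"][210:300,200:310,::-1];b=robot.snapshot("scene")["img"][130:220,200:310,::-1]
cv2.imwrite("pics/s2.png",cv2.resize(np.hstack([a,b]),(792,324),interpolation=2))
E
```

```text
clock: 4.17
tool_pos: [0.611, 0.1679, 0.027]
eef_rot: [0.0, 0.226, 0.974, -0.001]
force: [-2.8, -2.8, 8.0]
gripper_width: 0.402
gripper_force: 39.1
4.17 tool d [-0.0021 -0.0027  0.003 ] rows>= 0.10903209326380324 pos [0.611  0.1679 0.027 ] y axis deg 63.921135459744605
```

View pics/s2.png

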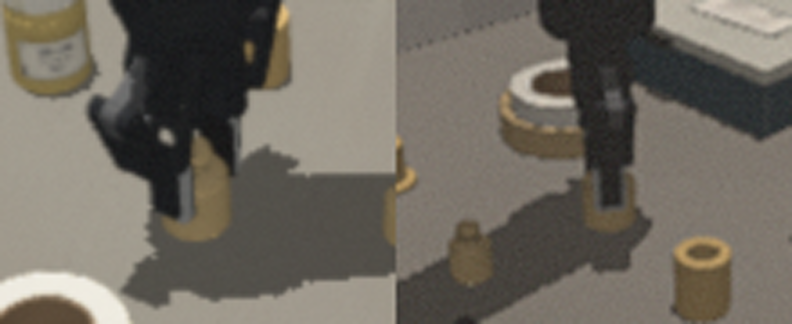

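```bash
python3 -m creep '0 0 0 -.02 0;0 0 0 -.03 0;0 0 0 -.03 0;0 0 0 0 0' 50; python3 g.py .5393 -.0863 .12
```

```text
clock: 4.6
tool_pos: [0.6147, 0.1708, 0.111]
eef_rot: [0.005, 0.225, 0.974, 0.003]
force: [3.7, 0.1, -3.6]
gripper_width: 0.394
gripper_force: 50.9
4.6 tool d [-0.0452 -0.264  -0.0109] rows>= 6.4273283216804264 pos [0.6147 0.1708 0.111 ] y axis deg 63.95938849245387
```

```bash
python3 -m creep '0 -.003 -.018 -.001 0;0 -.006 -.033 -.002 0;0 -.006 -.036 -.002 0;0 -.006 -.036 -.002 0;0 -.006 -.036 -.002 0;0 -.006 -.036 -.002 0;0 -.006 -.036 0 0;0 -.005 -.023 0 0;0 -.001 -.01 0 0;0 0 0 0 0'; python3 g.py .5393 -.0863 .041
python3 - <<'E'
from h import *
p=robot.snapshot("wrist");q=(.5432,-.1642);im=p["img"][:,:,::-1].copy()
for r,y in((.028,.078),(.018,0),(.0225,-.078)):
    c=[q[0]-.05*y,q[1]+y,.02];cv2.polylines(im,[proj(p,ring(r,0)+c).astype(np.int32)],True,(0,255,255),1)
cv2.imwrite("pics/w3.png",im);print(robot.observe()["force"])
E
```

```text
clock: 5.43
tool_pos: [0.5316, -0.0919, 0.1142]
eef_rot: [-0.002, 0.229, 0.974, -0.001]
force: [-0.1, -0.3, -5.7]
gripper_width: 0.396
gripper_force: 50.9
5.43 tool d [-0.0046  0.0086  0.0731] rows>= 1.7694407547678634 pos [ 0.5316 -0.0919  0.1142] y axis deg 63.57228061367737
[-0.39141167  0.43365306 -6.4332858 ]
```

View pics/w3.png

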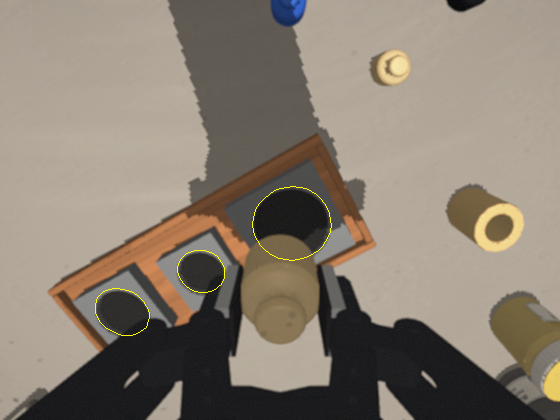

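```bash
python3 - <<'E'
from h import *
p=robot.snapshot("wrist");x,y,z=robot.observe()["tool_pos"];print(x,y,z)
im=p["img"][150:400,200:360,::-1];im=cv2.resize(im,None,fx=2.4,fy=2.4)
for o,k in (((0,0),(0,255,0)),):
  for r,h in ((.0185,0),(.0185,.038),(.011,.038),(.011,.05)):
    q=(proj(p,ring(r,h)+[x+o[0],y+o[1],z-.027])-[200,150]+.5)*2.4;cv2.polylines(im,[q.astype(np.int32)],True,k,1)
cv2.imwrite("pics/w4.png",im)
E
```

```text
0.5341156947147041 -0.08615452370157109 0.11457829816414875
```

View pics/w4.png

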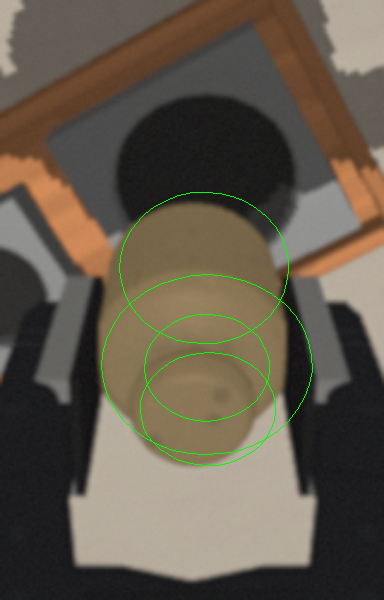

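```bash
python3 -m creep '0 -.0025 .0015 .015 0;0 -.0022 .001 .02 0;0 0 0 .015 0;0 0 0 0 0;0 0 0 0 0'; python3 - <<'E'
from h import *
a=robot.snapshot("side")["img"][150:220,255:355,::-1];b=robot.snapshot("scene")["img"][190:280,250:350,::-1]
a=cv2.resize(a,(500,350),interpolation=2);b=cv2.resize(b[:70+20],(300,270),interpolation=2)
c=np.zeros((350,800,3),np.uint8);c[:,:500]=a;c[:270,500:]=b
cv2.imwrite("pics/s5.png",c)
for i in range(6):
    robot.snapshot("scene") if i<3 else 0
    s=robot.observe();print(s["tool_pos"],s["force"])
E
```

```text
clock: 5.95
tool_pos: [0.5394, -0.084, 0.0642]
eef_rot: [-0.002, 0.223, 0.975, 0.0]
force: [0.1, -0.2, -5.0]
gripper_width: 0.396
gripper_force: 51.3
[ 0.54164462 -0.0861293   0.06663803] [ 0.15305725  0.04839005 -5.16253207]
[ 0.54166193 -0.08648273  0.06680932] [ 0.6681031   0.55616984 -5.84324429]
[ 0.54149476 -0.08678889  0.06682342] [ 0.39857386  0.22733155 -5.9324839 ]
[ 0.54149476 -0.08678889  0.06682342] [ 0.39857386  0.22733155 -5.9324839 ]
[ 0.54149476 -0.08678889  0.06682342] [ 0.39857386  0.22733155 -5.9324839 ]
[ 0.54149476 -0.08678889  0.06682342] [ 0.39857386  0.22733155 -5.9324839 ]
```

View pics/s5.png

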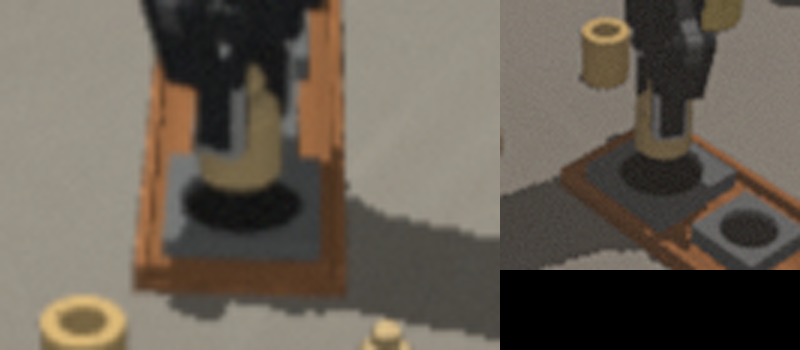

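```bash
python3 -m creep '0 .001 0 .009 0;0 0 0 .006 0;0 0 0 .003 0;0 0 0 0 0;0 0 0 0 0'; python3 -m creep '0 0 0 .002 0;0 0 0 .002 0;0 0 0 0 0;0 0 0 0 0'
```

```text
clock: 6.62
tool_pos: [0.5387, -0.0867, 0.047]
eef_rot: [-0.001, 0.225, 0.974, -0.0]
force: [0.1, -0.2, -6.0]
gripper_width: 0.4
gripper_force: 51.3
clock: 6.95
tool_pos: [0.5392, -0.0867, 0.0435]
eef_rot: [-0.0, 0.225, 0.974, -0.0]
force: [0.0, 0.1, -5.0]
gripper_width: 0.4
gripper_force: 51.3
```

```bash
python3 -m creep '0 0 0 .001 0;0 0 0 .001 0;0 0 0 0 0;0 0 0 0 0'; python3 -m creep '0 0 0 .001 0;0 0 0 0 0;0 0 0 0 0'
```

```text
clock: 7.28
tool_pos: [0.5392, -0.0866, 0.0415]
eef_rot: [-0.0, 0.225, 0.974, -0.0]
force: [-0.3, -0.1, -6.0]
gripper_width: 0.399
gripper_force: 51.3
clock: 7.53
tool_pos: [0.5395, -0.0867, 0.0411]
eef_rot: [0.0, 0.225, 0.974, 0.0]
force: [-1.5, 1.7, 0.3]
gripper_width: 0.396
gripper_force: 51.8
```

```bash
python3 -m creep '.55 0 0 0 0;.65 0 0 0 0;.65 0 0 0 0;.65 0 0 -.01 0;.65 0 0 -.03 0;.65 0 0 -.04 0;.65 0 0 -.02 0;.65 0 0 0 0'; python3 g.py .4713 .0188 .12
```

```text
clock: 8.2
tool_pos: [0.5445, -0.0876, 0.1474]
eef_rot: [0.006, 0.225, 0.974, 0.001]
force: [1.0, 0.4, 1.0]
gripper_width: 0.652
gripper_force: 0.0
8.2 tool d [0.1128 0.0633 0.0264] rows>= 3.165131443785362 pos [ 0.5445 -0.0876  0.1474] y axis deg 63.97378771295534
```

```bash
python3 g.py .4997 .166 .10;  python3 - <<'E'
from h import *
p=robot.snapshot("side");cv2.imwrite("pics/s6.png",cv2.resize(p["img"][140:290,230:380,::-1],(600,600),interpolation=2))
E
```

```text
8.2 tool d [0.1521 0.2079 0.0467] rows>= 6.278633246069868 pos [ 0.5445 -0.0876  0.1474] y axis deg 63.97378771295534
```

View pics/s6.png

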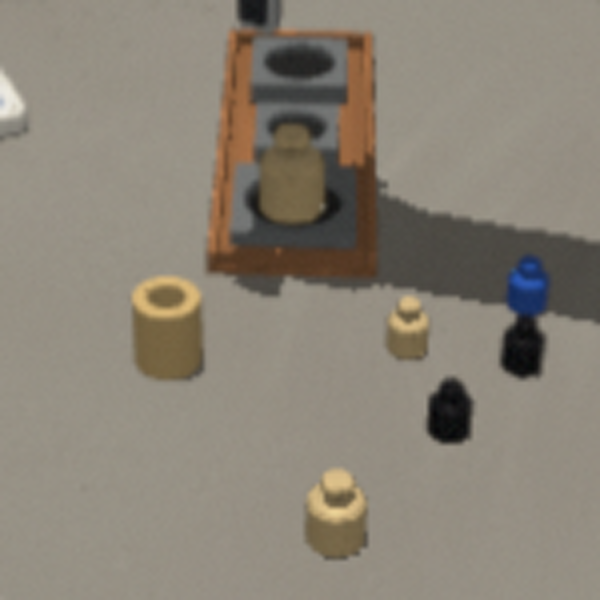

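The 500 g weight stands flat and centred in the largest recess (crop 293,185); everything else is unmoved. Now the 200 g weight.

```bash
python3 -m creep '.8 .021 .029 .006 0;.8 .021 .029 .006 0;.8 .021 .029 .006 0;.8 .021 .029 .006 0;.8 .021 .029 .006 0;.8 .021 .029 .006 0;.8 .021 .029 .006 0;.8 0 0 0 0;.8 0 0 0 0;.8 0 0 0 0'; python3 g.py .4997 .166 .021
```

```text
clock: 9.08
tool_pos: [0.4954, 0.1597, 0.0978]
eef_rot: [-0.001, 0.225, 0.974, -0.001]
force: [1.0, -0.4, -0.2]
gripper_width: 0.805
gripper_force: 0.0
9.08 tool d [-0.0012  0.0077  0.0767] rows>= 1.8498863630153195 pos [0.4954 0.1597 0.0978] y axis deg 64.03782553929886
```

```bash
python3 -m creep '.8 -.001 .004 .03 0;.8 0 .003 .03 0;.8 0 0 .0165 0;.8 0 0 0 0;.8 0 0 0 0'; python3 g.py .4997 .166 .021
```

```text
clock: 9.5
tool_pos: [0.4996, 0.1635, 0.0213]
eef_rot: [-0.001, 0.227, 0.974, -0.001]
force: [-0.2, -0.6, 0.2]
gripper_width: 0.803
gripper_force: 0.0
9.5 tool d [0.0011 0.0023 0.0003] rows>= 0.06151739481074874 pos [0.4996 0.1635 0.0213] y axis deg 63.81063266124699
```

```bash
python3 -m creep '0 .001 .002 0 0;0 0 0 0 0;0 0 0 0 0;0 0 0 0 0;0 0 0 0 0;0 0 0 0 0;0 0 0 0 0' 30;python3 -m creep '0 0 0 -.02 0;0 0 0 -.035 0;0 0 0 -.035 0;0 0 0 0 0;0 0 0 0 0'; python3 g.py .5471 -.2421 .12
```

```text
clock: 10.08
tool_pos: [0.5011, 0.1681, 0.0237]
eef_rot: [0.001, 0.225, 0.974, 0.0]
force: [-1.4, -1.5, 5.2]
gripper_width: 0.293
gripper_force: 29.2
clock: 10.5
tool_pos: [0.5023, 0.1693, 0.1149]
eef_rot: [0.003, 0.225, 0.974, 0.002]
force: [-0.5, -0.2, -2.6]
gripper_width: 0.289
gripper_force: 30.1
10.5 tool d [-0.2207 -0.35   -0.0061] rows>= 9.923815543169301 pos [0.5023 0.1693 0.1149] y axis deg 63.99897934202595
```

```bash
python3 -m creep '0 -.01 -.016 -.002 0;0 -.02 -.031 -.002 0;0 -.02 -.033 -.002 0;0 -.021 -.033 0 0;0 -.021 -.033 0 0;0 -.021 -.033 0 0;0 -.021 -.033 0 0;0 -.021 -.033 0 0;0 -.021 -.033 0 0;0 -.02 -.033 0 0'; python3 g.py .5471 -.2421 .12
```

```text
clock: 11.33
tool_pos: [0.5381, -0.1983, 0.1159]
eef_rot: [-0.002, 0.225, 0.974, 0.0]
force: [0.6, 0.4, -2.6]
gripper_width: 0.291
gripper_force: 30.1
11.33 tool d [-0.0273 -0.0354 -0.0041] rows>= 1.0757791015045173 pos [ 0.5381 -0.1983  0.1159] y axis deg 64.01361693004688
```

```bash
python3 -m creep '0 -.014 -.02 0 0;0 -.01 -.011 0 0;0 0 0 0 0;0 0 0 0 0;0 0 0 0 0;0 0 0 0 0'; python3 g.py .5471 -.2421 .06
```

```text
clock: 11.83
tool_pos: [0.5479, -0.232, 0.1172]
eef_rot: [-0.001, 0.223, 0.975, 0.001]
force: [-1.0, -0.0, -2.4]
gripper_width: 0.293
gripper_force: 30.1
11.83 tool d [-0.0038 -0.0095  0.0571] rows>= 1.3917080051614938 pos [ 0.5479 -0.232   0.1172] y axis deg 64.236025153075
```

```bash
python3 -m creep '0 -.002 -.005 .02 0;0 -.002 -.004 .025 0;0 0 0 .012 0;0 0 0 0 0;0 0 0 0 0;0 0 0 0 0'; python3 g.py .5471 -.2421 .039
python3 - <<'E'
from h import *
a=robot.snapshot("side")["img"][120:210,265:355,::-1];b=robot.snapshot("scene")["img"][230:320,315:405,::-1]
cv2.imwrite("pics/s7.png",cv2.resize(np.hstack([a,b]),(800,400),interpolation=2))
E
```

```text
clock: 12.33
tool_pos: [0.5486, -0.2446, 0.0619]
eef_rot: [0.001, 0.224, 0.975, 0.0]
force: [0.0, -0.3, -1.0]
gripper_width: 0.285
gripper_force: 30.1
12.33 tool d [0.0024 0.0016 0.0229] rows>= 0.5542453409383561 pos [ 0.5486 -0.2446  0.0619] y axis deg 64.07730122319424
```

View pics/s7.png

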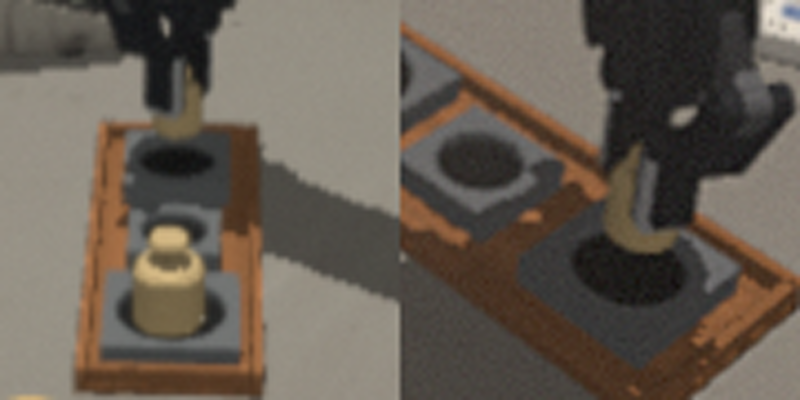

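```bash
python3 -m creep '0 .001 .001 .008 0;0 .001 0 .008 0;0 0 0 .004 0;0 0 0 0 0;0 0 0 0 0;0 0 0 0 0'; python3 -m creep '0 0 0 .001 0;0 0 0 .001 0;0 0 0 0 0;0 0 0 0 0';python3 -m creep '0 0 0 .001 0;0 0 0 0 0;0 0 0 0 0'
```

```text
clock: 12.93
tool_pos: [0.5462, -0.2437, 0.041]
eef_rot: [-0.0, 0.225, 0.974, -0.0]
force: [0.8, -0.7, -1.4]
gripper_width: 0.291
gripper_force: 30.1
clock: 13.27
tool_pos: [0.5463, -0.2436, 0.0391]
eef_rot: [0.0, 0.225, 0.974, -0.0]
force: [0.0, -1.0, -1.9]
gripper_width: 0.29
gripper_force: 30.1
clock: 13.52
tool_pos: [0.5462, -0.2435, 0.038]
eef_rot: [-0.0, 0.225, 0.974, 0.0]
force: [-0.0, -0.6, -1.8]
gripper_width: 0.288
gripper_force: 30.1
```

```bash
python3 -m creep '0 0 0 .001 0;0 0 0 0 0;0 0 0 0 0'; python3 -c "
from h import *
for i in range(3): robot.snapshot('side');print(robot.observe()['force'])"
```

```text
clock: 13.77
tool_pos: [0.5463, -0.2436, 0.0378]
eef_rot: [0.0, 0.225, 0.974, 0.0]
force: [-1.8, 0.8, 4.0]
gripper_width: 0.286
gripper_force: 30.7
[-1.85982728  1.13514697  6.02859896]
[-3.11007194  1.57467845  5.79521556]
[-1.69388767  1.29747135  5.65026511]
```

Contact at z 0.0378, as predicted (floor reached). Release.

```bash
python3 -m creep '.4 0 0 0 0;.5 0 0 0 0;.5 0 0 0 0;.5 0 0 -.01 0;.5 0 0 -.03 0;.5 0 0 -.035 0;.5 0 0 -.015 0;.5 0 0 0 0;.5 0 0 0 0'; python3 g.py .4713 .0188 .12
```

```text
clock: 14.67
tool_pos: [0.5475, -0.2441, 0.129]
eef_rot: [0.002, 0.225, 0.974, -0.0]
force: [-0.2, 0.6, -0.8]
gripper_width: 0.503
gripper_force: 0.0
14.67 tool d [0.1838 0.2029 0.0084] rows>= 6.567763515028351 pos [ 0.5475 -0.2441  0.129 ] y axis deg 63.997009573767386
```

```bash
python3 -m creep '.7 .026 .029 .001 0;.7 .026 .029 .001 0;.7 .026 .029 .001 0;.7 .026 .029 .001 0;.7 .026 .029 .001 0;.7 .026 .029 .001 0;.7 .026 .028 .001 0;.7 0 0 0 0;.7 0 0 0 0;.7 0 0 0 0'; python3 g.py .4713 .0188 .07
```

```text
clock: 15.5
tool_pos: [0.4704, 0.0173, 0.1192]
eef_rot: [-0.001, 0.225, 0.974, -0.001]
force: [0.4, -0.5, -0.5]
gripper_width: 0.702
gripper_force: 0.0
15.5 tool d [-0.0003  0.0018  0.0492] rows>= 1.180860333396273 pos [0.4704 0.0173 0.1192] y axis deg 64.03893591352475
```

```bash
python3 - <<'E'
from h import *
p=robot.snapshot("wrist");im=p["img"][:,:,::-1].copy()
for z,r in((0,.011),(.022,.011),(.03,.0065)): cv2.polylines(im,[proj(p,ring(r,z)+[.4713,.0188,0]).astype(np.int32)],True,(0,255,0),1)
cv2.imwrite("pics/w8.png",im)
E
```

```text
(no output)
```

View pics/w8.png

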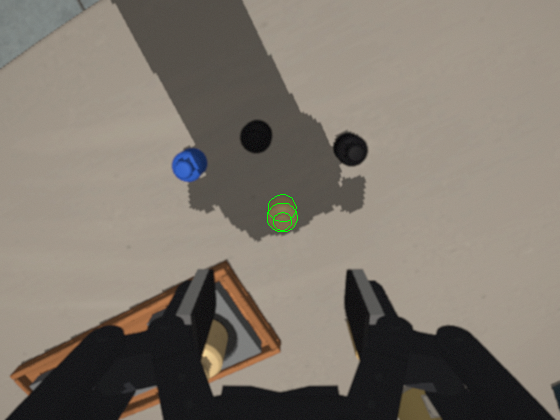

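```bash
python3 -m creep '.7 0 .001 .03 0;.7 0 .001 .035 0;.7 0 0 .025 0;.7 0 0 .0105 0;.7 0 0 0 0;.7 0 0 0 0;.7 0 0 0 0'; python3 g.py .4713 .0188 .0185
```

```text
clock: 16.13
tool_pos: [0.4737, 0.0188, 0.0208]
eef_rot: [0.001, 0.226, 0.974, 0.0]
force: [0.1, -1.3, -0.3]
gripper_width: 0.701
gripper_force: 0.0
16.13 tool d [ 0.0021 -0.001   0.0023] rows>= 0.07887798702544133 pos [0.4737 0.0188 0.0208] y axis deg 63.91022929413486
```

```bash
python3 -m creep '.5 .002 -.001 .0015 0;0 0 0 0 0;0 0 0 0 0;0 0 0 0 0;0 0 0 0 0;0 0 0 0 0;0 0 0 0 0;0 0 0 0 0' 25;python3 -m creep '0 0 0 -.02 0;0 0 0 -.035 0;0 0 0 -.035 0;0 0 0 0 0;0 0 0 0 0'; python3 g.py .5432 -.1642 .12
```

```text
clock: 16.8
tool_pos: [0.4705, 0.0197, 0.019]
eef_rot: [0.0, 0.225, 0.974, 0.0]
force: [-1.5, 0.0, 7.4]
gripper_width: 0.234
gripper_force: 24.5
clock: 17.22
tool_pos: [0.4719, 0.02, 0.1103]
eef_rot: [0.003, 0.225, 0.974, 0.001]
force: [-0.3, 0.4, -0.3]
gripper_width: 0.232
gripper_force: 24.9
17.22 tool d [-0.1448 -0.1343 -0.0096] rows>= 4.7426740733384785 pos [0.4719 0.02   0.1103] y axis deg 64.01357366214887
```

```bash
python3 -m creep '0 -.015 -.014 -.004 0;0 -.026 -.024 -.004 0;0 -.026 -.024 0 0;0 -.026 -.024 0 0;0 -.026 -.024 0 0;0 -.018 -.016 0 0;0 -.006 -.006 0 0;0 0 0 0 0;0 0 0 0 0;0 0 0 0 0'; python3 g.py .5432 -.1642 .055
```

```text
clock: 18.05
tool_pos: [0.5393, -0.1591, 0.1147]
eef_rot: [-0.002, 0.224, 0.975, 0.001]
force: [0.4, 0.8, -0.7]
gripper_width: 0.235
gripper_force: 24.9
18.05 tool d [-0.006  -0.0029  0.0597] rows>= 1.44056308178837 pos [ 0.5393 -0.1591  0.1147] y axis deg 64.14892016047104
```

```bash
python3 -m creep '0 -.003 -.001 .02 0;0 -.002 -.001 .025 0;0 0 0 .013 0;0 0 0 0 0;0 0 0 0 0;0 0 0 0 0'; python3 g.py .5432 -.1642 .033
python3 - <<'E'
from h import *
a=robot.snapshot("side")["img"][120:210,265:355,::-1];b=robot.snapshot("scene")["img"][220:310,285:375,::-1]
cv2.imwrite("pics/s9.png",cv2.resize(np.hstack([a,b]),(800,400),interpolation=2))
E
```

```text
clock: 18.55
tool_pos: [0.5446, -0.1651, 0.0588]
eef_rot: [0.0, 0.224, 0.974, 0.0]
force: [-0.7, 0.2, -1.0]
gripper_width: 0.238
gripper_force: 24.9
18.55 tool d [0.0017 0.0002 0.0258] rows>= 0.6196600882551315 pos [ 0.5446 -0.1651  0.0588] y axis deg 64.0611985308409
```

View pics/s9.png

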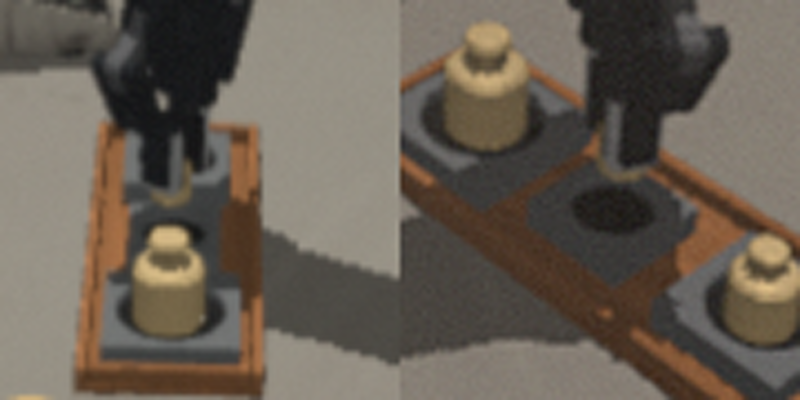

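```bash
python3 -m creep '0 0 0 -.025 0;0 0 0 -.035 0;0 .018 .018 0 0;0 .026 .024 0 0;0 .026 .024 0 0;0 .026 .024 0 0;0 .026 .024 0 0;0 .018 .016 0 0;0 .003 .004 0 0;0 0 0 0 0'; python3 -m creep '0 0 0 0 0;0 0 0 0 0'; python3 g.py .4713 .0188 .021
```

```text
clock: 19.48
tool_pos: [0.4745, 0.0199, 0.1191]
eef_rot: [0.001, 0.223, 0.975, 0.001]
force: [0.1, -0.7, -1.9]
gripper_width: 0.235
gripper_force: 24.9
clock: 19.65
tool_pos: [0.4754, 0.0156, 0.1188]
eef_rot: [0.001, 0.226, 0.974, -0.0]
force: [-0.1, -0.7, -1.3]
gripper_width: 0.233
gripper_force: 24.9
19.65 tool d [0.0053 0.0011 0.0978] rows>= 2.3488545605318274 pos [0.4754 0.0156 0.1188] y axis deg 63.848337843378154
```

```bash
python3 -m creep '0 .003 .001 .025 0;0 .002 0 .035 0;0 0 0 .025 0;0 0 0 .008 0;0 0 0 .002 0;0 0 0 0 0;0 0 0 0 0'; python3 -m creep '0 0 0 .001 0;0 0 0 0 0;0 0 0 0 0'; python3 g.py .4713 .0188 .019
```

```text
clock: 20.23
tool_pos: [0.4721, 0.0198, 0.0243]
eef_rot: [0.001, 0.226, 0.974, 0.0]
force: [0.3, -0.2, -0.8]
gripper_width: 0.234
gripper_force: 24.9
clock: 20.48
tool_pos: [0.4712, 0.0206, 0.0231]
eef_rot: [0.001, 0.225, 0.974, 0.001]
force: [1.1, 0.2, -1.5]
gripper_width: 0.234
gripper_force: 24.9
20.48 tool d [-0.0009 -0.0016  0.0041] rows>= 0.10671928618859458 pos [0.4712 0.0206 0.0231] y axis deg 64.00099793349828
```

```bash
python3 -m creep '0 0 0 .0015 0;0 0 0 .001 0;0 0 0 0 0;0 0 0 0 0'; python3 -m creep '0 0 0 .001 0;0 0 0 0 0;0 0 0 0 0'
```

```text
clock: 20.82
tool_pos: [0.4701, 0.0204, 0.0195]
eef_rot: [-0.0, 0.225, 0.974, -0.0]
force: [0.7, 0.5, -0.6]
gripper_width: 0.233
gripper_force: 24.9
clock: 21.07
tool_pos: [0.4703, 0.0205, 0.0191]
eef_rot: [-0.0, 0.225, 0.974, 0.0]
force: [-1.2, 0.1, 5.6]
gripper_width: 0.233
gripper_force: 25.5
```

Down again on the bench at the same height. Release, rise 8 mm, regrip higher.

```bash
python3 -m creep '.4 0 0 0 0;.4 0 0 0 0;.4 0 0 -.004 0;.4 0 0 -.004 0;.4 0 0 0 0;.4 0 0 0 0;.4 0 0 0 0'; python3 g.py .4703 .0205 .0265
```

```text
clock: 21.65
tool_pos: [0.4704, 0.0205, 0.0267]
eef_rot: [0.0, 0.225, 0.974, 0.0]
force: [0.6, -0.7, -0.1]
gripper_width: 0.398
gripper_force: 0.0
21.65 tool d [ 0.0001 -0.      0.0002] rows>= 0.005471547466845023 pos [0.4704 0.0205 0.0267] y axis deg 64.00807232071676
```

```bash
python3 -m creep '0 0 0 0 0;0 0 0 0 0;0 0 0 0 0;0 0 0 0 0;0 0 0 0 0;0 0 0 0 0' 25
python3 - <<'E'
from h import *
a=robot.snapshot("side")["img"][180:260,290:380,::-1];b=robot.snapshot("scene")["img"][180:260,200:290,::-1]
cv2.imwrite("pics/s10.png",cv2.resize(np.hstack([a,b]),(792,352),interpolation=2))
E
```

```text
clock: 22.15
tool_pos: [0.4702, 0.0204, 0.0266]
eef_rot: [-0.0, 0.225, 0.974, -0.0]
force: [-0.0, 0.4, 1.4]
gripper_width: 0.209
gripper_force: 23.0
```

View pics/s10.png

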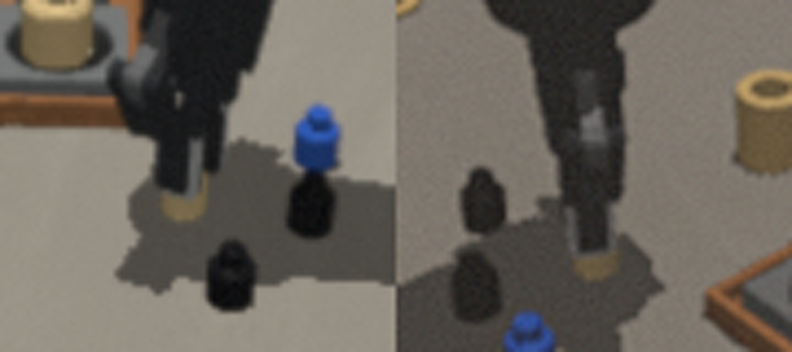

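```bash
python3 -m creep '0 0 0 -.02 0;0 0 0 -.035 0;0 0 0 -.035 0;0 -.015 -.014 -.002 0;0 -.026 -.024 0 0;0 -.026 -.024 0 0;0 -.026 -.024 0 0;0 -.026 -.024 0 0;0 -.02 -.018 0 0;0 -.008 -.005 0 0'; python3 -m creep '0 0 0 0 0;0 0 0 0 0;0 0 0 0 0'; python3 g.py .5432 -.1642 .06
```

```text
clock: 23.08
tool_pos: [0.5443, -0.17, 0.1187]
eef_rot: [0.001, 0.228, 0.974, -0.002]
force: [0.8, -0.5, -0.0]
gripper_width: 0.212
gripper_force: 22.8
clock: 23.33
tool_pos: [0.5433, -0.161, 0.1178]
eef_rot: [-0.001, 0.224, 0.975, 0.001]
force: [0.6, -0.4, -0.4]
gripper_width: 0.213
gripper_force: 22.8
23.33 tool d [-0.0015 -0.0029  0.0578] rows>= 1.3875138933218263 pos [ 0.5433 -0.161   0.1178] y axis deg 64.14101152198154
```

```bash
python3 -m creep '0 0 0 .02 0;0 0 0 .025 0;0 0 0 .013 0;0 0 0 0 0;0 0 0 0 0;0 0 0 0 0;0 0 0 0 0;0 0 0 0 0'; python3 g.py .5432 -.1642 .0406
python3 - <<'E'
from h import *
a=robot.snapshot("side")["img"][120:210,265:355,::-1];b=robot.snapshot("scene")["img"][220:310,285:375,::-1]
cv2.imwrite("pics/s11.png",cv2.resize(np.hstack([a,b]),(800,400),interpolation=2))
E
```

```text
clock: 24.0
tool_pos: [0.5452, -0.1637, 0.062]
eef_rot: [0.001, 0.225, 0.974, 0.0]
force: [0.6, 0.1, 0.1]
gripper_width: 0.213
gripper_force: 22.8
24.0 tool d [ 0.0017 -0.0013  0.0213] rows>= 0.5145334250907851 pos [ 0.5452 -0.1637  0.062 ] y axis deg 64.00882838696866
```

View pics/s11.png

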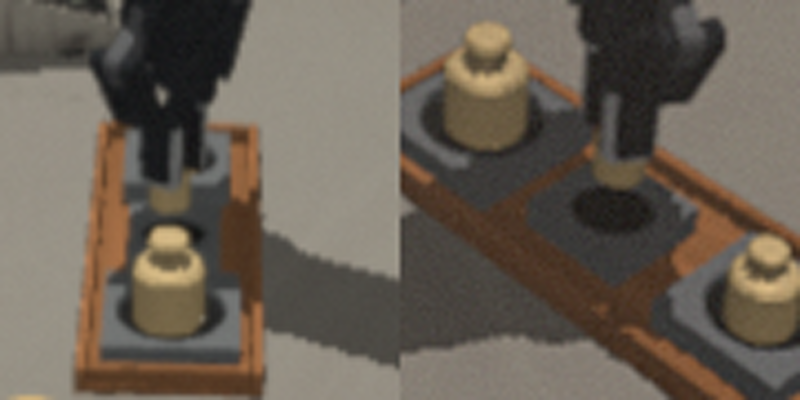

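The small weight now sticks out well below the tips (scene crop 620,175), over the small recess (615,210). Lowering.

```bash
python3 -m creep '0 .001 -.001 .008 0;0 .001 0 .007 0;0 0 0 .003 0;0 0 0 0 0;0 0 0 0 0;0 0 0 0 0'; python3 -m creep '0 0 0 .001 0;0 0 0 .001 0;0 0 0 0 0;0 0 0 0 0'
```

```text
clock: 24.6
tool_pos: [0.5418, -0.1636, 0.0424]
eef_rot: [-0.0, 0.225, 0.974, -0.0]
force: [0.1, 0.1, -1.4]
gripper_width: 0.209
gripper_force: 22.8
clock: 24.93
tool_pos: [0.542, -0.1636, 0.0407]
eef_rot: [0.0, 0.225, 0.974, 0.0]
force: [-0.4, -0.8, 0.2]
gripper_width: 0.208
gripper_force: 22.6
```

```bash
python3 -m creep '0 0 0 .001 0;0 0 0 0 0;0 0 0 0 0'
```

```text
clock: 25.18
tool_pos: [0.5422, -0.1637, 0.0406]
eef_rot: [0.0, 0.225, 0.974, 0.0]
force: [-1.8, 0.5, 5.4]
gripper_width: 0.207
gripper_force: 24.4
```

Contact at 0.0406, as predicted. Release and withdraw, then check.

```bash
python3 -m creep '.3 0 0 0 0;.4 0 0 0 0;.4 0 0 0 0;.4 0 0 -.01 0;.4 0 0 -.03 0;.4 0 0 -.035 0;.4 0 0 -.035 0;.4 0 0 -.035 0;.4 .03 .02 -.01 0;.4 .03 .02 0 0'; python3 -m creep '.4 .03 .02 0 0;.4 .03 .02 0 0;.4 0 0 0 0;.4 0 0 0 0;.4 0 0 0 0'
python3 - <<'E'
from h import *
a=robot.snapshot("side")["img"][130:350,190:390,::-1];b=robot.snapshot("scene")["img"][160:325,185:410,::-1]
c=np.zeros((440,800,3),np.uint8);c[:,:400]=cv2.resize(a,(400,440),interpolation=2);c[:293,400:]=cv2.resize(b,(400,293),interpolation=2)
cv2.imwrite("pics/s12.png",c)
E
```

```text
clock: 26.02
tool_pos: [0.5091, -0.1039, 0.2001]
eef_rot: [0.006, 0.228, 0.974, 0.0]
force: [-0.0, 1.9, -0.4]
gripper_width: 0.403
gripper_force: 0.0
clock: 26.43
tool_pos: [0.4695, -0.0395, 0.1952]
eef_rot: [0.001, 0.225, 0.974, 0.0]
force: [-0.1, -1.0, -0.1]
gripper_width: 0.401
gripper_force: 0.0
```

View pics/s12.png

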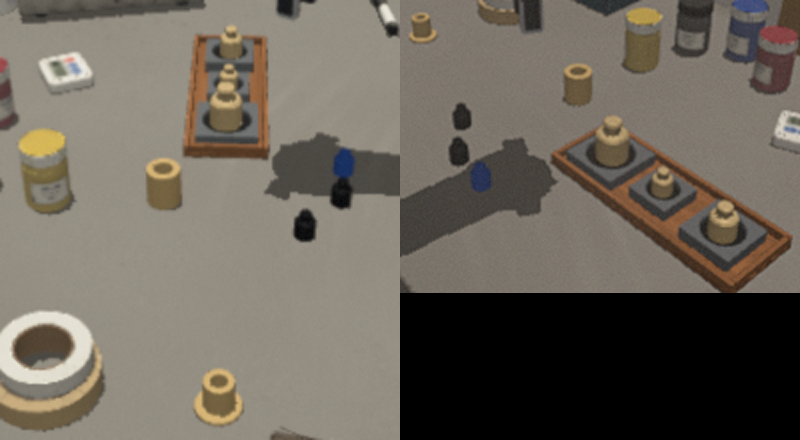

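All three weights stand upright in their recesses (scene crop 612,142; 661,182; 722,222), and the bushes, jar and look-alikes are where they were.

```bash
python3 -c "
from bench import robot
print(robot.sign_off())"
```

```text
the job is handed in; nothing more can be done
None
```

The 500, 200 and 100 g weights were set down upright in the large, medium and small recesses, the bushes, sample jar and black and blue look-alikes were left in place, and the job was handed in at about 26.5 s; the small weight was put back on the bench once to be regripped higher.

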